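Jack up the front of a bench analyser and hold it

ROBOT

A 6-joint arm with a two-finger parallel gripper is mounted at the origin on a cart in front of the work surface, level with it; the furniture and walls round the work are solid. World frame = base frame: x ahead of the robot, y to its left, z up, the work surface at z = 0. Lengths are in m, angles in rad, forces in N, time in s.
With the tool pointing down it reaches from about 0.275 to 1 m from the base axis. Payload 8.4 kg.
Tool frame: the origin (TCP) lies midway between the tips of the shut fingers; the grasp point (between the pads) lies 19 mm behind it (ctrl.grasp_offset is the distance from the TCP to the grasp point, in m); z points along the fingers, y is the line along which they close (so a half turn about z gives the same grasp; the last joint's range is limited). The gripper opens to 85 mm and grips with 20 to 120 N. Pads are 22 mm wide; open, the fingers measure 114 mm over their backs; the gripper's body (76 mm by 85 mm) begins 54 mm behind the grasp point. The pads swing forward as they close: fully open they stand 13 mm farther back than shut.
Start: joints at [-1.27, 0.353, 1.633, -0, 1.155, -0.002], TCP at [0.186, -0.597, 0.231] pointing down, gripper open.
Joint ranges: [-2.63, 2.63], [-0.92, 2.1], [0.06, 2.66], [-1.3, 4.44], [0, 2.69], [-3.02, 3.02]. Speed limits (rad/s): [2.22, 2.22, 2.79, 3.14, 3.14, 3.14].

INTERFACE

Orientations are given as a unit quaternion [x, y, z, w].
In Python, from workcell import ctrl gives the robot as it stands. The module is installed in compiled form; this text tells all that it offers.
- The arm moves only by the shell command python3 -m handwheel 'ROWS'. ROWS is JSON, a list of rows, each a list of 5 numbers: the closure, from 0 (fully open) to 1 (shut), then the shift along the tool's x, y, z in m, then the turn about the tool's z in degrees. In form: [[grip, dx, dy, dz, twist], ...]. A call has 1 to 5 rows; each row shifts and turns the commanded pose from where the row before left it, along the tool's axes as they then stand; what a row does not reach is not made up. A row lasts 1/12 s, in which the tool goes at most 41.7 mm and 7.16 degrees, less where a joint would pass 70% of its speed; a pose out of reach is approached as far as the arm can. A call with a gripper value outside its range is refused whole. The fingers move at their own pace and stop on an object; the grip force is fixed at half the most. Time passes only in rows, so rows that do not move let the fingers close. It gives the time, the measured TCP pose, the force, the opening and the grip force at its end, in the units of the state.
- ctrl.read_state(): the state, without advancing time (a new reading comes with each control period).
- ctrl.get_image(name): name is "side" or "top" or "wrist"; returns a dict with "color" (420x560x3 uint8, blue, green, red), "K" (3x3 intrinsics, pixels), "eye" and "orientation" of the camera in the world; the wrist camera has in their place "tool_from_camera" (4x4, takes a point from camera to tool coordinates, whose origin is the TCP and whose axes are the flange's). Camera axes: x right, y down, z forward; pixel columns grow to the right and rows downward; lengths in m; the calibration is good to about 2 mm. A picture is of the moment at which its call begins: read the wrist's pose just before it. There is no depth.
- ctrl.sign_off(): hands the job in; it is judged then, once.
Trained networks look in a picture, given as the dict that the camera call returned (one of the last four; its "shot" number tells which), for a name from the list of things; names that differ only in an ending like _2 or _b are one class to them, and where a whole thing is asked for, a point or a joint stands for the part that bears it (a point fixed in the world has none). Each returns a list of dicts, best first, with "p" (0 to 1); they miss things now and then, are a little off and sometimes report something else, mostly with a low value. They report only what shows in the picture. A call takes as long as a camera call.
- ctrl.find_in(picture, target): "centre" ([column, row] in pixels, amid what is visible of it).
The state is a dict: "clock": time; "joint_pos": joint angles; "dq": joint speeds; "effort": joint torques, N m; "eef_pos": TCP position; "tool_rot": TCP orientation; "wrist_force": force on the tool from outside, world axes, zero at the start; "torque": the same for the moment, N m; "grip_width": finger opening in m; "grasp_force": force on a finger pad.
Only numpy, scipy, OpenCV 4.12 (cv2) and the standard library are available. Lean on these libraries where they do the work, as an engineer would, in place of code of your own. Each camera call takes 0.05 s, during which the arm holds its last target. There are 200 camera calls.

TASK

The front feet of the bench analyser need changing, so raise its front with the little lever jack: stand the jack flat on the bench with its ball saddle centred under the orange lift pad, and let go of it. Then pump the handle: one trial stroke right down until the front feet leave the bench, let the handle come all the way back up, and press it right down a second time. Finish while still holding the handle down with the front feet clear of the bench; lift with the jack only, do not shove the analyser about and do not disturb the other things standing round.

Things in the scene. Friction and masses are not known exactly. Their poses are not given: they have to be found in the camera images.
- analyser: grey and white bench analyser, box 170 deep x 180 wide x 105 high, low round lid on top (121 in all), 2.4 kg +-25 %, loose on 4 feet; lifted at the pad it tips about its rear feet. Origin: on the bench below the lift pad's centre, 45 mm before the front face; +x points from the pad into the box, +z up
- lift_pad (a point): centre of the underside of the orange lift pad (disc, diameter 38), 68 mm above the bench at rest. It hangs under a steel bracket plate in the middle of the analyser's front (52 wide, top at 77 mm, ends 22 mm in front of the pad's centre) with an orange disc marking the place on top; free space below down to the bench
- front_feet (a point): point midway between the undersides of the two front feet (63 mm behind the pad, height 0 when standing); rises 6 mm or more when the front is lifted
- rear_feet (a point): point midway between the undersides of the two rear feet, 197 mm behind the pad
- jack: loose lever jack, 0.7 kg. Blue base 165 long (75 ahead of to 90 behind the origin) x 70 wide x 11 high. Origin: underside of the base below the pivot; +x points to the saddle, the handle is at -x, +z up. Over the origin a tower with a black grip block on top, 40 along x, 31 along y, 74 to 110 mm above the bench: grip it across the 31 mm (along y)
- jack_grip (a point): centre of the black grip block, 92 mm above the jack's underside
- jack_pivot (a point): the lever's hinge axis (along the jack's y), 55 mm above the jack's underside
- saddle (a point): centre of the black rubber ball saddle (diameter 32) on the short arm, 63 mm ahead of the pivot; 39 mm above the bench with the handle up (top of the ball 55), 71 mm with it fully down (top 87). It meets the pad when the handle has turned about 0.2 rad; as the analyser tips, the pad then moves up to 6 mm back (towards the box) over the ball
- handle_pad (a point): middle of the upper face of the red press plate (44 long x 50 wide x 10 thick) ending the handle. The plate's middle lies 130 mm from the pivot: handle up, 114 mm behind the pivot and 117 mm above the bench, sloping up away from the pivot by 0.5 rad; fully down, level, 130 mm behind the pivot, face 60 mm above the bench
- jack_handle (a joint): turn of the lever about the pivot: 0 handle up (a spring and the load return it there when let go, it does not latch), 0.5 rad fully down at the stop. It takes 2 to 4 N on the press plate unloaded and 5 to 12 N while lifting the analyser
- bottle_hdpe: bystander: white plastic litre bottle with white cap, 74 x 74 x 176 mm; origin at the centre of its underside
- wash_bottle: bystander: clear wash bottle with bent spout, 74 x 82 x 216 mm; origin at the centre of its underside
- amber_1: bystander: brown glass bottle with black cap, 62 x 62 x 118 mm; origin at the centre of its underside
- jar_b: bystander: white screw jar, 45 x 45 x 80 mm; origin at the centre of its underside
- marker: bystander: felt marker with blue cap, lying, 13 x 126 x 13 mm; origin at the centre of its underside
- timer: bystander: small white timer with a green and a red key, 62 x 62 x 16 mm; origin at the centre of its underside

How it is judged:
By the outcome, as a careful person would: the job done as asked, in the order asked, and still so for the second after the job is handed in, while the arm keeps its last pose, push and grip.
It also fails if it takes over 58 s, if anything falls off the work surface, if the arm or the gripper's body presses on something with over 40 N, if the wrist force passes 120 N, or if a joint passes its speed limit or range.

## Working session

There is one attempt and no reset: what is moved stays moved. The work goes in short steps, Python scripts to look and compute and a shell command to move; the robot and the scene stay as the last step left them, time stands still between calls to the robot, and variables do not carry over. Pictures are saved under pics/ and viewed, at most 13 in all, crops included, and the job is handed in when it is done.

```bash
mkdir -p pics; cat > h.py <<'E'
from workcell import ctrl
import numpy as np, cv2
from scipy.spatial.transform import Rotation as R
def cam(p,st=None):
    K=np.array(p["K"])
    if "eye" in p:
        o=np.array(p["orientation"]); M=o if o.shape==(3,3) else R.from_quat(o).as_matrix()
        return K,np.array(p["eye"]),M
    T=np.array(p["tool_from_camera"]); Q=R.from_quat(st["tool_rot"]).as_matrix()
    return K,Q@T[:3,3]+np.array(st["eef_pos"]),Q@T[:3,:3]
def ray(c,px):
    K,e,M=c; return e,M@np.linalg.solve(K,[px[0],px[1],1])
def atz(c,px,z):
    e,d=ray(c,px); return e+d*(z-e[2])/d[2]
def tri(obs):
    A=np.zeros((3,3));b=np.zeros(3)
    for c,px in obs:
        e,d=ray(c,px);d=d/np.linalg.norm(d);P=np.eye(3)-np.outer(d,d);A+=P;b+=P@e
    return np.linalg.solve(A,b)
def proj(c,X):
    K,e,M=c; q=K@(M.T@(np.array(X)-e)); return q[:2]/q[2]
E
python3 - <<'E'
from h import *
np.set_printoptions(precision=3,suppress=True)
s=ctrl.read_state();print(s["clock"],s["eef_pos"],s["tool_rot"],s["wrist_force"])
P={n:ctrl.get_image(n) for n in("side","top")}
C={n:cam(P[n]) for n in P}
for n in P: cv2.imwrite(f"pics/{n}0.png",P[n]["color"]);print(n,C[n][1],C[n][2][:,2])
for t in["lift_pad","jack_grip","jack","saddle","handle_pad","analyser","jack_pivot","bottle_hdpe","wash_bottle","amber_1","jar_b","marker","timer"]:
    F={n:ctrl.find_in(P[n],t) for n in P}
    print(t,{n:[(np.round(f["centre"],1).tolist(),round(f["p"],2)) for f in F[n][:2]] for n in F}, end=" ")
    if F["side"] and F["top"]: print(tri([(C[n],F[n][0]["centre"]) for n in P]))
    else: print()
E
```

```text
0.0 [ 0.186 -0.596  0.231] [ 0.989  0.151 -0.    -0.001] [-0.252  0.254 -1.178]
side [0.517 1.163 0.469] [ 0.032 -0.93  -0.366]
top [0.451 0.233 1.077] [ 0.101  0.001 -0.995]
lift_pad {'side': [([307.5, 282.2], 0.72)], 'top': [([188.7, 228.7], 0.82), ([395.2, 125.5], 0.71)]} [0.5   0.454 0.042]
jack_grip {'side': [([284.9, 208.7], 0.8)], 'top': [([347.8, 211.2], 0.96), ([188.1, 232.7], 0.38)]} [0.552 0.032 0.026]
jack {'side': [([283.5, 207.2], 0.72)], 'top': [([351.3, 214.8], 0.98)]} [0.55  0.023 0.027]
saddle {'side': [([304.1, 180.8], 0.58), ([308.8, 280.9], 0.35)], 'top': [([374.6, 230.6], 0.58), ([189.4, 234.1], 0.42)]} [ 0.498 -0.02   0.095]
handle_pad {'side': [([301.1, 180.8], 0.77)], 'top': [([372.0, 229.9], 0.97)]} [ 0.504 -0.014  0.097]
analyser {'side': [([303.7, 279.3], 0.92), ([206.6, 209.1], 0.74)], 'top': [([190.3, 229.9], 0.88), ([197.5, 301.6], 0.63)]} [0.502 0.449 0.045]
jack_pivot {'side': [([285.6, 204.1], 0.8)], 'top': [([348.7, 212.0], 0.68), ([187.0, 226.7], 0.5)]} [0.55  0.032 0.041]
bottle_hdpe {'side': [([220.2, 168.8], 0.87)], 'top': []} 
wash_bottle {'side': [([208.5, 174.6], 0.58), ([303.2, 178.9], 0.26)], 'top': [([347.4, 121.0], 0.98), ([372.1, 230.8], 0.58)]} [0.766 0.047 0.126]
amber_1 {'side': [([207.3, 209.9], 0.6), ([299.8, 181.1], 0.18)], 'top': [([306.4, 136.6], 0.9)]} [0.749 0.143 0.059]
jar_b {'side': [([198.9, 235.3], 0.81), ([208.4, 209.3], 0.66)], 'top': [([270.8, 137.0], 0.85), ([350.1, 214.5], 0.61)]} [0.754 0.237 0.031]
marker {'side': [([396.9, 296.9], 0.59), ([197.8, 235.8], 0.49)], 'top': [([198.0, 300.4], 0.57), ([372.4, 231.9], 0.51)]} [0.315 0.434 0.003]
timer {'side': [([371.3, 243.6], 0.86)], 'top': [([281.2, 296.5], 0.71), ([270.6, 136.3], 0.37)]} [0.329 0.211 0.011]
```

View pics/top0.png

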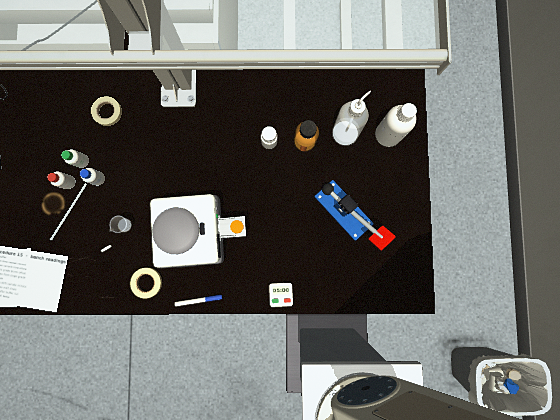

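View pics/side0.png

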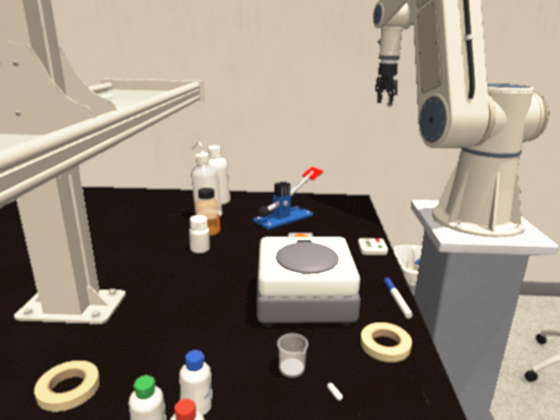

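Top view: analyser at (185,230) with its orange disc at (237,227) facing right (-y). The jack has its grip at (347,205), saddle at (327,188) and red plate at (382,238). The bystanders stand clear of the direct path.

```bash
python3 - <<'E'
from h import *
np.set_printoptions(precision=4,suppress=True)
p=ctrl.get_image("top");c=cam(p);im=p["color"];hsv=cv2.cvtColor(im,cv2.COLOR_BGR2HSV)
def blob(lo,hi,box):
    m=cv2.inRange(hsv,np.array(lo),np.array(hi));k=np.zeros_like(m);x0,y0,x1,y1=box;k[y0:y1,x0:x1]=m[y0:y1,x0:x1]
    ys,xs=np.nonzero(k);return k,np.array([xs.mean(),ys.mean()]),len(xs)
_,o,n=blob((8,150,120),(25,255,255),(220,210,250,245));print("orange",o,n,atz(c,o,.077))
_,r,n=blob((0,180,120),(6,255,255),(360,215,400,255));R0=atz(c,r,.115);print("red",r,n,R0)
k,b,n=blob((100,120,60),(125,255,255),(305,170,380,250));print("blue",b,n)
pts=np.argwhere(k)[:,::-1].astype(float);W=np.array([atz(c,q,.011)[:2] for q in pts],np.float32)
rc=cv2.minAreaRect(W);print("base rect",rc)
# analyser white top, bracket
m=cv2.inRange(hsv,np.array((0,0,150)),np.array((180,60,255)));k=np.zeros_like(m);k[185:280,140:255]=m[185:280,140:255]
for cn in cv2.findContours(k,cv2.RETR_EXTERNAL,cv2.CHAIN_APPROX_NONE)[0]:
    if cv2.contourArea(cn)<100: continue
    print(cv2.contourArea(cn),cv2.minAreaRect(cn),cv2.minAreaRect(np.array([atz(c,q,.105)[:2] for q in cn[:,0]],np.float32)))
for f in ctrl.find_in(p,"jack_grip")[:1]: print("grip top",atz(c,f["centre"],.1))
crop=cv2.resize(im[180:280,140:260],None,fx=6,fy=6,interpolation=cv2.INTER_CUBIC)
cv2.imwrite("pics/an.png",crop[:,:])
cv2.imwrite("pics/jk.png",cv2.resize(im[170:260,300:410],None,fx=6,fy=6,interpolation=cv2.INTER_CUBIC))
E
```

```text
orange [236.2782 226.1504] 133 [0.5099 0.3259 0.077 ]
red [381.9508 237.6985] 325 [ 0.4778 -0.0325  0.115 ]
blue [343.2502 212.6471] 1003
base rect ((0.5574617981910706, 0.040666937828063965), (0.1642616093158722, 0.06956429034471512), 41.75243377685547)
493.0 ((231.5, 227.5), (27.0, 25.0), 0.0) ((0.5054308176040649, 0.33505457639694214), (0.061772920191287994, 0.06662894040346146), 0.5340907573699951)
4346.5 ((184.2198486328125, 230.51751708984375), (70.05082702636719, 66.37049865722656), 86.42366790771484) ((0.49879729747772217, 0.4513234496116638), (0.17097334563732147, 0.16317766904830933), 4.300272464752197)
grip top [0.539  0.0461 0.1   ]
```

View pics/an.png

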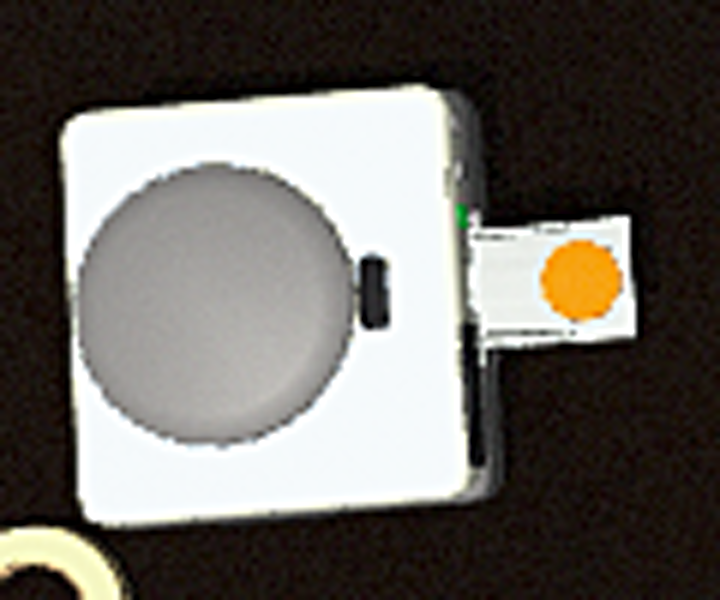

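View pics/jk.png

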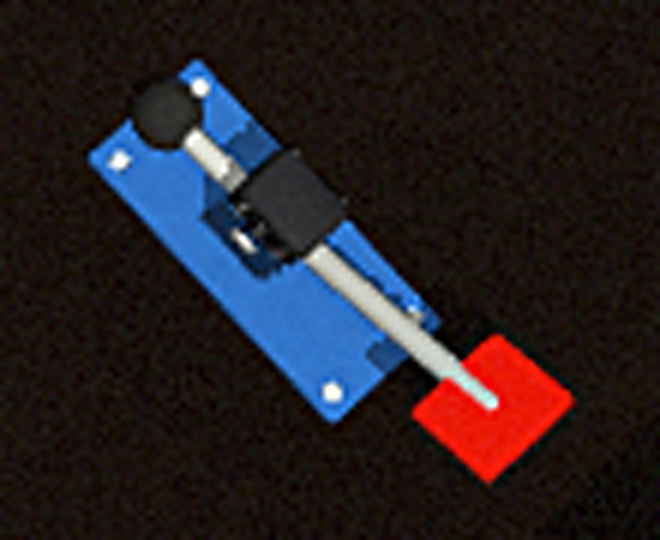

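Measurements agree with each other: jack origin about (0.563, 0.0455) at yaw 41.9°, and the plate check fits. The pad is at (0.510, 0.326) and the analyser's yaw is about 94.5°. Next I move over the jack.

```bash
for i in 1 2 3 4; do python3 -m handwheel '[[0,0.0276,-0.025,0,0],[0,0.0276,-0.025,0,0],[0,0.0276,-0.025,0,0],[0,0.0276,-0.025,0,0],[0,0.0276,-0.025,0,0]]' | tail -c 300; done; python3 -m handwheel '[[0,0,0,0,-6.1],[0,0,0,0,-6.1],[0,0,0,0,-6.1],[0,0,0,0,-6.1],[0,0,0,0,0]]'
cat > w.py <<'E'
from h import *
import sys
np.set_printoptions(precision=4,suppress=True)
def head(s): 
    m=R.from_quat(s["tool_rot"]).as_matrix(); return np.degrees(np.arctan2(m[1,0],m[0,0])),m
s=ctrl.read_state();h,m=head(s);print("t",s["clock"],"tcp",np.array(s["eef_pos"]),"head",h,"z",m[:,2],"F",np.array(s["wrist_force"]),"j6",s["joint_pos"][5],s["grip_width"],s["grasp_force"])
E
cat > wj.py <<'E'
from w import *
p=ctrl.get_image("wrist");c=cam(p,s);im=p["color"];hsv=cv2.cvtColor(im,cv2.COLOR_BGR2HSV)
cv2.imwrite("pics/"+sys.argv[1],im)
k=cv2.inRange(hsv,np.array((100,120,60)),np.array((125,255,255)))
W=np.array([atz(c,q[::-1],.011)[:2] for q in np.argwhere(k).astype(float)],np.float32)
if len(W): print("base",cv2.minAreaRect(W))
k=cv2.inRange(hsv,np.array((0,180,100)),np.array((6,255,255)));ys,xs=np.nonzero(k)
if len(xs): print("red",atz(c,(xs.mean(),ys.mean()),.115),len(xs))
for t,z in(("jack_grip",.1),("saddle",.045),("handle_pad",.115),("lift_pad",.077)):
    for f in ctrl.find_in(p,t)[:1]: print(t,f["centre"],f["p"],atz(c,f["centre"],z))
E
python3 wj.py w1.png
```

```text
clock: 1.92
eef_pos: [0.2813, -0.4346, 0.2313]
tool_rot: [0.989, 0.151, 0.0, 0.0]
wrist_force: [1.1, 0.0, 0.5]
grip_width: 0.085
grasp_force: 0.0
clock: 2.33
eef_pos: [0.3758, -0.2741, 0.2316]
tool_rot: [0.989, 0.151, 0.0, 0.0]
wrist_force: [1.1, -0.5, 0.3]
grip_width: 0.0853
grasp_force: 0.0
clock: 2.75
eef_pos: [0.4704, -0.1134, 0.2316]
tool_rot: [0.989, 0.151, 0.0, 0.0]
wrist_force: [0.8, -0.6, 0.5]
grip_width: 0.0855
grasp_force: 0.0
clock: 3.17
eef_pos: [0.5649, 0.0472, 0.2315]
tool_rot: [0.989, 0.151, 0.0, 0.0]
wrist_force: [1.0, -0.2, -0.5]
grip_width: 0.0853
grasp_force: 0.0
clock: 3.58
eef_pos: [0.5642, 0.0455, 0.2313]
tool_rot: [0.933, 0.359, 0.0, 0.0]
wrist_force: [-0.1, -0.8, 0.2]
grip_width: 0.085
grasp_force: 0.0
t 3.5833 tcp [0.5642 0.0455 0.2313] head 42.041058737971845 z [ 0. -0. -1.] F [-0.052  -0.8149  0.2225] j6 0.9148169429623053 0.08500187042693003 0.0
base ((0.5605619549751282, 0.04117375984787941), (0.16391827166080475, 0.06944634020328522), 41.78036117553711)
red [ 0.4778 -0.033   0.115 ] 182
jack_grip [281.6, 211.5] 0.97 [0.5618 0.0411 0.1   ]
saddle [281.0, 313.1] 0.75 [ 0.4611 -0.049   0.045 ]
handle_pad [281.4, 313.8] 0.72 [ 0.4945 -0.0192  0.115 ]
lift_pad [3.3, 12.8] 0.59 [0.5313 0.3081 0.077 ]
```

```bash
python3 -m handwheel '[[0,0,0,0.035,0],[0,0,0,0.035,0],[0,0,0,0.035,0],[0,0,0,0.03,0],[0,0,0,0.02,0]]' |tail -5; python3 -m handwheel '[[0,0,0,0,0],[1,0,0,0,0],[1,0,0,0,0],[1,0,0,0,0],[1,0,0,0,0]]'|tail -5;python3 -m handwheel '[[1,0,0,0,0],[1,0,0,0,0],[1,0,0,0,0],[1,0,0,0,0],[1,0,0,0,0]]';python3 w.py
```

```text
eef_pos: [0.5627, 0.0451, 0.0735]
tool_rot: [0.935, 0.355, -0.001, -0.0]
wrist_force: [-0.3, -0.7, 0.2]
grip_width: 0.0855
grasp_force: 0.0
eef_pos: [0.5654, 0.0454, 0.078]
tool_rot: [0.934, 0.356, 0.001, 0.0]
wrist_force: [0.3, 0.3, 0.2]
grip_width: 0.0388
grasp_force: 0.0
clock: 5.08
eef_pos: [0.5649, 0.0456, 0.0779]
tool_rot: [0.934, 0.356, 0.001, 0.0]
wrist_force: [-2.2, 2.3, 7.0]
grip_width: 0.0303
grasp_force: 59.4
t 5.0833 tcp [0.5649 0.0456 0.0779] head 41.747521233188074 z [ 0.0021  0.0004 -1.    ] F [-2.1637  2.299   6.9677] j6 0.9196457104097916 0.03028194937303851 59.40074980258942
```

```bash
python3 -m handwheel '[[1,0,0,-0.006,0],[1,0,0,-0.006,0],[1,0,0,0,-6.6],[1,0,0,0,-6.6],[1,0,0,0,-6.6]]' |tail -5; python3 -m handwheel '[[1,0,0,0,-6.6],[1,0,0,0,-6.6],[1,0,0,0,-6.6],[1,0,0,0,-6.6],[1,0,0,0,-6.6]]'|tail -5;python3 -m handwheel '[[1,0.025,-0.01,0,0],[1,0.03,-0.0112,0,0],[1,0.03,-0.0112,0,0],[1,0.03,0,0,0],[1,0.025,0,0,0]]';python3 -m handwheel '[[1,0,0,0,0],[1,0,0,0,0]]'|tail -1;python3 wj.py w2.png
python3 - <<'E'
from h import *
p=ctrl.get_image("top");c=cam(p);im=p["color"];cv2.imwrite("pics/t2.png",cv2.resize(im[160:300,140:340],None,fx=4,fy=4,interpolation=cv2.INTER_CUBIC))
hsv=cv2.cvtColor(im,cv2.COLOR_BGR2HSV)
k=cv2.inRange(hsv,np.array((0,180,100)),np.array((6,255,255)));k[:, :200]=0;k[280:]=0;ys,xs=np.nonzero(k);print("red",atz(c,(xs.mean(),ys.mean()),.123),len(xs))
E
```

```text
eef_pos: [0.5638, 0.0452, 0.0886]
tool_rot: [0.858, 0.514, -0.0, -0.0]
wrist_force: [0.4, -0.2, -7.7]
grip_width: 0.0301
grasp_force: 60.5
eef_pos: [0.5637, 0.0452, 0.0884]
tool_rot: [0.676, 0.736, -0.0, -0.0]
wrist_force: [-0.1, 0.3, -7.8]
grip_width: 0.0302
grasp_force: 60.5
clock: 6.33
eef_pos: [0.5193, 0.1836, 0.0885]
tool_rot: [0.679, 0.735, -0.0, -0.0]
wrist_force: [1.2, 0.8, -8.4]
grip_width: 0.0302
grasp_force: 61.6
grasp_force: 61.5
t 6.5 tcp [0.5203 0.1835 0.0885] head 94.6873687535566 z [-0.0002 -0.0001 -1.    ] F [ 0.2666  0.4257 -8.2326] j6 0.25446710482294455 0.029891017638265592 61.532896757125854
base ((0.5193219184875488, 0.20581954717636108), (0.07250601798295975, 0.1054922565817833), 4.590970039367676)
jack_grip [280.7, 218.8] 0.81 [0.5188 0.2157 0.1   ]
saddle [279.5, 152.9] 0.87 [0.5165 0.2366 0.045 ]
handle_pad [281.0, 220.9] 0.71 [0.5186 0.2196 0.115 ]
red [0.50588373 0.08122856 0.123     ] 10
```

View pics/w2.png

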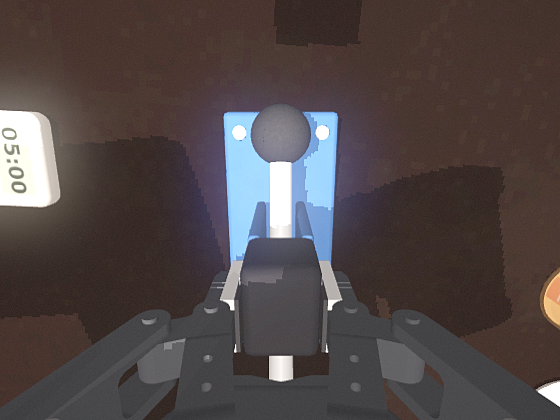

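View pics/t2.png

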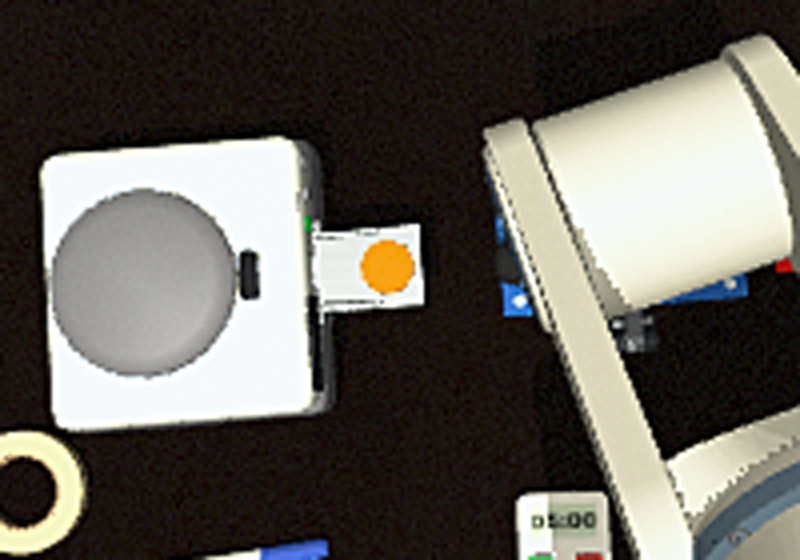

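Wrist view: the jack hangs level with its ball at (281,134). Top view: the way to the pad is clear. I lower to about 5 mm above the bench, advance, and measure ball and disc together in one wrist picture.

```bash
python3 -m handwheel '[[1,0.01,0,0.005,0],[1,0.01,0,0,0],[1,0.01,0,0,0],[1,0,0,0,0],[1,0,0,0,0]]'; python3 - <<'E'
from w import *
p=ctrl.get_image("wrist");c=cam(p,s);im=p["color"];hsv=cv2.cvtColor(im,cv2.COLOR_BGR2HSV);cv2.imwrite("pics/w3.png",im)
print("ball(281,134)",atz(c,(281,134),.044))
k=cv2.inRange(hsv,np.array((8,150,120)),np.array((25,255,255)));k[:,:200]=0;k[:,360:]=0;ys,xs=np.nonzero(k)
if len(xs):print("orange",xs.mean(),ys.mean(),ys.min(),len(xs),atz(c,(xs.mean(),ys.mean()),.077))
k=cv2.inRange(hsv,np.array((100,80,60)),np.array((125,255,255)));k[200:]=0
W=np.array([atz(c,q[::-1],.016)[:2] for q in np.argwhere(k).astype(float)],np.float32);r=cv2.minAreaRect(W);print(r,cv2.boxPoints(r))
E
```

```text
clock: 7.22
eef_pos: [0.5183, 0.2132, 0.0833]
tool_rot: [0.678, 0.735, 0.0, 0.0]
wrist_force: [-0.4, -0.2, -7.8]
grip_width: 0.0302
grasp_force: 61.5
t 7.2167 tcp [0.5183 0.2132 0.0833] head 94.62968451242695 z [ 0.0001  0.0001 -1.    ] F [-0.3933 -0.2442 -7.7588] j6 0.3067071371382067 0.030187007914533045 61.523884534835815
ball(281,134) [0.5146 0.2767 0.044 ]
orange 297.5833333333333 49.75 39 12 [0.5184 0.3122 0.077 ]
((0.5154499411582947, 0.2612152695655823), (0.06957089900970459, 0.0538354218006134), 4.565611362457275) [[0.4786 0.2853]
 [0.4829 0.2316]
 [0.5523 0.2372]
 [0.548  0.2908]]
```

View pics/w3.png

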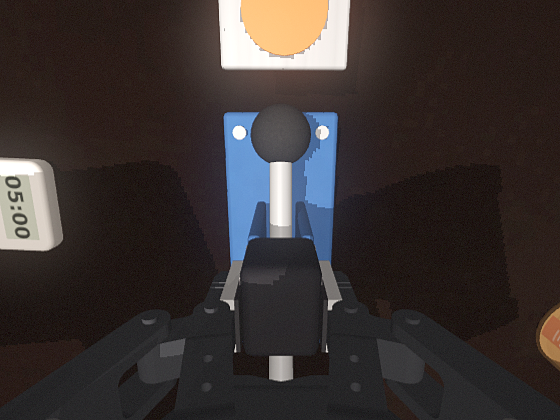

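```bash
python3 - <<'E'
from w import *
p=ctrl.get_image("wrist");c=cam(p,s);g=cv2.cvtColor(p["color"],cv2.COLOR_BGR2GRAY)
a=atz(c,(222,69),.077);b=atz(c,(348,69),.077);print(a,b,np.linalg.norm(a-b),"edge yaw",np.degrees(np.arctan2(*(b-a)[1::-1])))
e=(a+b)/2;D=np.array([np.cos(np.radians(94.5)),np.sin(np.radians(94.5)),0]);print("pad edge",e+.022*D)
q=atz(c,(285,55),.077);print("disc near edge",q, "disc c12",atz(c,(285,12),.077))
ball=atz(c,(281,134),.044)
m=R.from_quat(s["tool_rot"]).as_matrix();print("need tool shift",m.T@(e+.022*D-ball),"top-based",m.T@(np.array([.5099,.3259,.077])-ball))
E
```

```text
t 7.2667 tcp [0.5183 0.2127 0.0833] head 94.61250434834037 z [-0.0001 -0.0002 -1.    ] F [-0.415   0.5247 -8.0401] j6 0.3064657247146232 0.03020815356199951 61.52409553527832
[0.488 0.302 0.077] [0.5398 0.3061 0.077 ] 0.05196185716278775 edge yaw 4.543324571104105
pad edge [0.5122 0.326  0.077 ]
disc near edge [0.5135 0.3093 0.077 ] disc c12 [0.5122 0.3247 0.077 ]
need tool shift [ 0.0498  0.0017 -0.033 ] top-based [ 0.0499 -0.0006 -0.033 ]
```

```bash
python3 -m handwheel '[[1,0.01,0.0015,0,0],[1,0.01,0,0,0],[1,0.01,0,0,0],[1,0.01,0,0,0],[1,0.0095,0,0,0]]'|grep -A1 -E 'eef|force'; python3 -m handwheel '[[1,0,0,0,0],[1,0,0,0,0],[1,0,0,0.0025,0],[1,0,0,0.0025,0],[1,0,0,0,0]]'|grep -E 'eef|force'; python3 -m handwheel '[[1,0,0,0.0005,0],[1,0,0,0,0],[1,0,0,0,0]]'; python3 - <<'E'
from w import *
p=ctrl.get_image("wrist");cv2.imwrite("pics/w4.png",p["color"])
E
```

```text
eef_pos: [0.5158, 0.263, 0.0833]
tool_rot: [0.678, 0.735, 0.0, -0.0]
wrist_force: [-0.2, -0.3, -7.5]
grip_width: 0.0304
grasp_force: 61.5
eef_pos: [0.5159, 0.2614, 0.0781]
wrist_force: [-1.2, 1.1, -5.8]
grasp_force: 61.9
clock: 8.4
eef_pos: [0.516, 0.2616, 0.078]
tool_rot: [0.679, 0.735, 0.0, -0.0]
wrist_force: [-1.4, 0.2, -3.0]
grip_width: 0.03
grasp_force: 62.3
t 8.4 tcp [0.516  0.2616 0.078 ] head 94.53094704232957 z [ 0.      0.0001 -1.    ] F [-1.3595  0.2453 -2.9819] j6 0.3873316576882049 0.029989503069669285 62.309714555740356
```

View pics/w4.png

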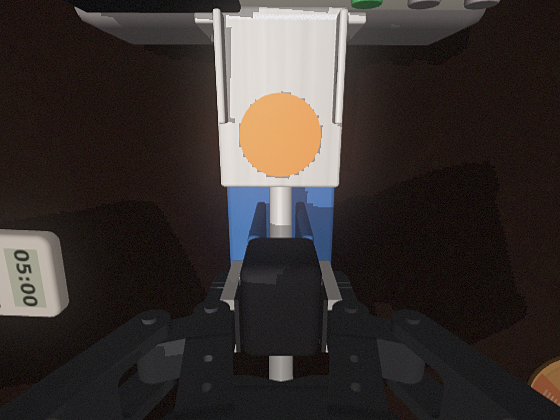

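Wrist view: the disc at (280,135) lies straight over the arm line, with the jack under the bracket. I check the centring in numbers.

```bash
python3 - <<'E'
from w import *
p=ctrl.get_image("wrist");c=cam(p,s);hsv=cv2.cvtColor(p["color"],cv2.COLOR_BGR2HSV)
k=cv2.inRange(hsv,np.array((5,80,120)),np.array((25,255,255)));k[:,:200]=0;k[:,360:]=0;ys,xs=np.nonzero(k);x=atz(c,(xs.mean(),ys.mean()),.077)
m=R.from_quat(s["tool_rot"]).as_matrix();print(xs.mean(),ys.mean(),x,"pad in tool",m.T@(x-s["eef_pos"]), "ball at z.039 (281,134-equiv) was",m.T@(np.array([.5146,.2767,.044])-[.5183,.2132,.0833]))
E
```

```text
t 8.45 tcp [0.516  0.2616 0.078 ] head 94.5352637153209 z [ 0.      0.0001 -1.    ] F [-1.179   0.9864 -1.5065] j6 0.3873667141262551 0.03007984969615923 62.311917543411255
279.73450834879407 134.29313543599258 [0.5116 0.3269 0.077 ] pad in tool [0.0655 0.0008 0.001 ] ball at z.039 (281,134-equiv) was [0.0636 0.0013 0.0393]
```

```bash
python3 -m handwheel '[[1,0.001,-0.0005,0,0],[1,0.001,0,0,0],[1,0,0,0,0],[0,0,0,0,0],[0,0,0,0,0]]'|tail -5; python3 -m handwheel '[[0,0,0,0,0],[0,0,0,0,0],[0,0,0,0,0],[0,0,0,0,0]]'; python3 -m handwheel '[[0,0,0,-0.01,0],[0,0,0,-0.02,0],[0,0,0,-0.035,0],[0,0,0,-0.035,0],[0,0,0,0,0]]';  python3 - <<'E'
from w import *
p=ctrl.get_image("wrist");c=cam(p,s);hsv=cv2.cvtColor(p["color"],cv2.COLOR_BGR2HSV);cv2.imwrite("pics/w5.png",p["color"])
k=cv2.inRange(hsv,np.array((0,180,80)),np.array((6,255,255)));ys,xs=np.nonzero(k);print("red",len(xs))
k=cv2.inRange(hsv,np.array((5,80,120)),np.array((25,255,255)));k[:,:200]=0;k[:,360:]=0;ys,xs=np.nonzero(k);print("orange",atz(c,(xs.mean(),ys.mean()),.077))
print([(f["p"],f["centre"],atz(c,f["centre"],.108)) for f in ctrl.find_in(p,"jack_grip")[:1]])
E
```

```text
eef_pos: [0.5157, 0.2641, 0.0781]
tool_rot: [0.679, 0.735, 0.001, -0.0]
wrist_force: [0.0, 0.8, 0.6]
grip_width: 0.0533
grasp_force: 0.0
clock: 9.25
eef_pos: [0.5154, 0.2637, 0.0779]
tool_rot: [0.678, 0.735, 0.0, 0.0]
wrist_force: [0.3, 0.9, 0.3]
grip_width: 0.0851
grasp_force: 0.0
clock: 9.67
eef_pos: [0.5187, 0.2654, 0.1851]
tool_rot: [0.678, 0.735, 0.005, 0.002]
wrist_force: [1.5, -0.5, 1.0]
grip_width: 0.0852
grasp_force: 0.0
t 9.6667 tcp [0.5187 0.2654 0.1851] head 94.5512123736927 z [ 0.009   0.0046 -0.9999] F [ 1.4966 -0.4595  0.9703] j6 0.3908521830595185 0.08524714500001287 0.0
red 1770
orange [0.5115 0.3267 0.077 ]
[(0.94, [277.0, 241.6], array([0.5189, 0.2536, 0.108 ]))]
```

View pics/w5.png

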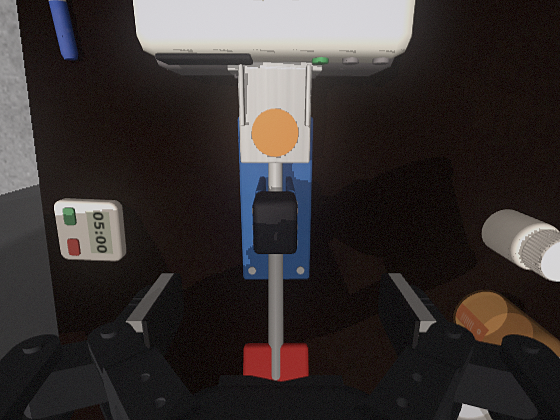

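The jack stands straight under the bracket: disc (276,133), grip (276,222), red plate (276,360). Next I shut the fingers, move back over the plate and press.

```bash
python3 -m handwheel '[[1,-0.028,0,0,0],[1,-0.028,0,0,0],[1,-0.028,0,0,0],[1,-0.028,0,0,0],[1,0,0,0,0]]'|tail -5; python3 -m handwheel '[[1,0,0,0,0],[1,0,0,0,0],[1,0,0,0.015,0],[1,0,0,0.015,0],[1,0,0,0.013,0]]'; python3 -m handwheel '[[1,-0.001,0,0.005,0],[1,-0.001,0,0.005,0],[1,-0.001,0,0.005,0],[1,0,0,0,0],[1,0,0,0,0]]';python3 w.py
```

```text
eef_pos: [0.5231, 0.148, 0.1765]
tool_rot: [0.679, 0.734, -0.002, -0.0]
wrist_force: [0.1, 0.1, -0.3]
grip_width: 0.0252
grasp_force: 0.0
clock: 10.6
eef_pos: [0.5238, 0.1531, 0.1338]
tool_rot: [0.678, 0.735, -0.0, -0.0]
wrist_force: [-0.1, 0.7, 0.2]
grip_width: 0.0001
grasp_force: 0.0
clock: 11.02
eef_pos: [0.5246, 0.1494, 0.1201]
tool_rot: [0.679, 0.735, 0.0, -0.0]
wrist_force: [-2.0, 1.5, 0.6]
grip_width: -0.0
grasp_force: 0.9
t 11.0167 tcp [0.5246 0.1494 0.1201] head 94.53879028265685 z [ 0.0003  0.0006 -1.    ] F [-2.0087  1.4663  0.5509] j6 0.19471954701454444 -5.6672896585170225e-06 0.9493864607065916
```

```bash
for i in 1 2; do python3 -m handwheel '[[1,-0.0015,0,0.005,0],[1,-0.0015,0,0.005,0],[1,-0.0015,0,0.005,0],[1,-0.0015,0,0.005,0],[1,-0.0015,0,0.005,0]]'|grep -E 'eef|wrist'; done; python3 -m handwheel '[[1,0,0,0.004,0],[1,0,0,0.003,0],[1,0,0,0,0],[1,0,0,0,0]]'|grep -E 'eef|wrist'; cat > chk.py <<'E'
from w import *
p=ctrl.get_image("side");c=cam(p);cv2.imwrite("pics/"+sys.argv[1],cv2.resize(p["color"][190:340,230:430],None,fx=4,fy=4,interpolation=cv2.INTER_CUBIC))
t=ctrl.get_image("top");ct=cam(t);hsv=cv2.cvtColor(t["color"],cv2.COLOR_BGR2HSV)
k=cv2.inRange(hsv,np.array((8,150,120)),np.array((25,255,255)));k[:,:220]=0;k[:,250:]=0;k[:210]=0;k[245:]=0;ys,xs=np.nonzero(k)
if len(xs): print("orange top",xs.mean(),ys.mean(),len(xs),"(start 236.3 226.15 133) as z .092:",atz(ct,(xs.mean(),ys.mean()),.092))
E
python3 chk.py s1.png
```

```text
eef_pos: [0.5256, 0.1412, 0.0947]
wrist_force: [0.4, -2.5, 10.5]
eef_pos: [0.5263, 0.1349, 0.0699]
wrist_force: [-1.7, 7.3, 9.2]
eef_pos: [0.5262, 0.1342, 0.0627]
wrist_force: [1.6, 2.3, 5.1]
t 12.1833 tcp [0.5262 0.1342 0.0627] head 94.52501266309024 z [ 0.0011  0.0007 -1.    ] F [1.5832 2.2597 5.0646] j6 0.16734131503106411 -2.15059578761307e-05 2.6595546305179596
orange top 232.81159420289856 226.08695652173913 138 (start 236.3 226.15 133) as z .092: [0.5092 0.3331 0.092 ]
```

```bash
python3 -m handwheel '[[1,0,0,0.002,0],[1,0,0,0.0015,0],[1,0,0,0.0015,0],[1,0,0,0,0],[1,0,0,0,0]]'|grep -E 'eef|wrist';python3 chk.py s2.png
```

```text
eef_pos: [0.5265, 0.1342, 0.0593]
wrist_force: [-4.6, -0.0, 25.5]
t 12.7 tcp [0.5265 0.1342 0.0593] head 94.52783577601448 z [ 0.0017  0.0007 -1.    ] F [-4.5592 -0.0497 25.4919] j6 0.16734962005334805 0.00038584617146648784 12.700863182544708
orange top 232.5185185185185 226.04444444444445 135 (start 236.3 226.15 133) as z .092: [0.5093 0.3339 0.092 ]
```

View pics/s2.png

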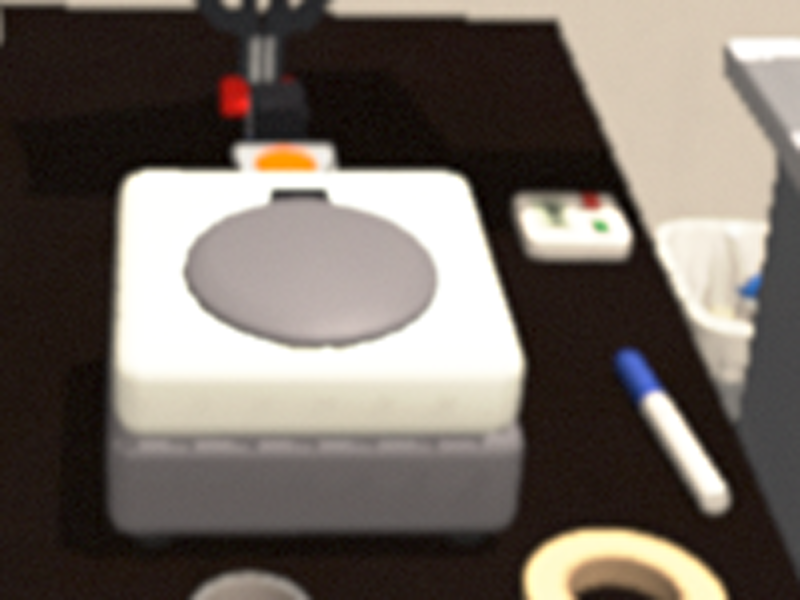

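Side view: the front is tipped up with the bracket disc raised at (285,160), and 25 N on the plate says the stop is reached. Now I let the handle come fully up along the same arc.

```bash
python3 -m handwheel '[[1,0,0,-0.004,0],[1,0,0,-0.004,0],[1,0,0,-0.004,0],[1,0.0015,0,-0.005,0],[1,0.0015,0,-0.005,0]]'|grep -E 'eef|wrist'; python3 -m handwheel '[[1,0.0015,0,-0.005,0],[1,0.0015,0,-0.005,0],[1,0.0015,0,-0.005,0],[1,0.0015,0,-0.005,0],[1,0.0015,0,-0.005,0]]'|grep -E 'eef|wrist';python3 -m handwheel '[[1,0.0015,0,-0.005,0],[1,0.0015,0,-0.005,0],[1,0.0015,0,-0.005,0],[1,0.0015,0,-0.01,0],[1,0.001,0,-0.01,0]]'|grep -E 'eef|wrist';python3 -m handwheel '[[1,0.001,0,-0.005,0],[1,0,0,0,0],[1,0,0,0,0],[1,0,0,0,0],[1,0,0,0,0]]';python3 chk.py s3.png; python3 - <<'E'
from w import *
p=ctrl.get_image("wrist");c=cam(p,s);hsv=cv2.cvtColor(p["color"],cv2.COLOR_BGR2HSV)
cv2.imwrite("pics/w6.png",p["color"])
for t,z in(("jack_grip",.108),("lift_pad",.077),("handle_pad",.117)): print(t,[(f["p"],f["centre"],atz(c,f["centre"],z)) for f in ctrl.find_in(p,t)[:1]])
k=cv2.inRange(hsv,np.array((100,120,60)),np.array((125,255,255)));ys,xs=np.nonzero(k)
W=np.array([atz(c,q[::-1],.011)[:2] for q in np.argwhere(k).astype(float)],np.float32);print(cv2.minAreaRect(W))
E
```

```text
eef_pos: [0.5257, 0.1366, 0.0801]
wrist_force: [1.2, -3.5, 6.2]
eef_pos: [0.5248, 0.1444, 0.105]
wrist_force: [1.7, 0.1, 3.1]
eef_pos: [0.5235, 0.1514, 0.1401]
wrist_force: [0.2, 0.4, 0.2]
clock: 14.47
eef_pos: [0.5238, 0.1522, 0.1443]
tool_rot: [0.679, 0.735, -0.0, -0.0]
wrist_force: [0.2, -0.3, 0.3]
grip_width: -0.0001
grasp_force: 0.0
t 14.4667 tcp [0.5238 0.1522 0.1443] head 94.54394921641885 z [-0.0008 -0.0003 -1.    ] F [ 0.1815 -0.2933  0.3143] j6 0.20087443534452512 -0.00012181138468202833 0.0
orange top 236.2781954887218 226.15037593984962 133 (start 236.3 226.15 133) as z .092: [0.509  0.3245 0.092 ]
t 14.5667 tcp [0.5238 0.1523 0.1443] head 94.54449972465612 z [-0.0008 -0.0003 -1.    ] F [-0.1798 -0.313  -0.4143] j6 0.200882301536595 -8.849673451277456e-05 0.0
jack_grip [(0.92, [285.2, 117.3], array([0.5216, 0.2245, 0.108 ]))]
lift_pad []
handle_pad [(0.61, [280.9, 231.3], array([0.524 , 0.1654, 0.117 ]))]
((0.5185035467147827, 0.24004966020584106), (0.06932294368743896, 0.13027453422546387), 4.6581549644470215)
```

View pics/w6.png

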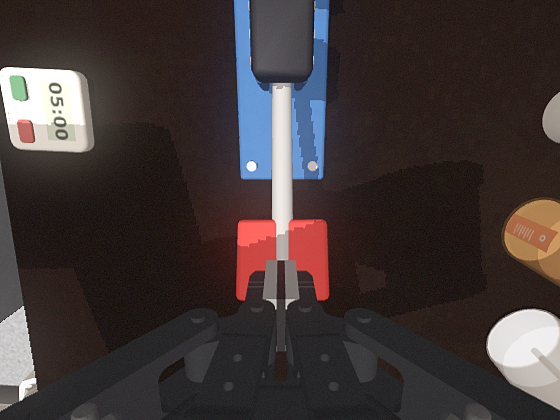

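Handle fully up (plate at (282,260) under the fingertips), and the analyser is back exactly on its start pixels. Second stroke.

```bash
python3 -m handwheel '[[1,-0.001,0,0.01,0],[1,-0.001,0,0.01,0],[1,-0.001,0,0.005,0],[1,-0.0015,0,0.005,0],[1,-0.0015,0,0.005,0]]'|grep -E 'eef|wrist'; python3 -m handwheel '[[1,-0.0015,0,0.005,0],[1,-0.0015,0,0.005,0],[1,-0.0015,0,0.005,0],[1,-0.0015,0,0.005,0],[1,-0.0015,0,0.005,0]]'|grep -E 'eef|wrist'; python3 -m handwheel '[[1,-0.0015,0,0.005,0],[1,-0.0015,0,0.005,0],[1,-0.0015,0,0.005,0],[1,0,0,0.003,0],[1,0,0,0.003,0]]'|grep -E 'eef|wrist'; python3 -m handwheel '[[1,0,0,0.002,0],[1,0,0,0.002,0],[1,0,0,0,0],[1,0,0,0,0]]'; python3 chk.py s4.png
```

```text
eef_pos: [0.5244, 0.1461, 0.109]
wrist_force: [0.6, -1.1, 2.8]
eef_pos: [0.5253, 0.139, 0.0848]
wrist_force: [-1.9, 1.3, 8.5]
eef_pos: [0.5259, 0.1349, 0.064]
wrist_force: [-1.7, 0.7, 10.1]
clock: 16.35
eef_pos: [0.5259, 0.1347, 0.0604]
tool_rot: [0.679, 0.735, 0.0, 0.0]
wrist_force: [-2.8, 0.4, 12.1]
grip_width: 0.0001
grasp_force: 6.1
t 16.35 tcp [0.5259 0.1347 0.0604] head 94.53370778656382 z [ 0.0008  0.0006 -1.    ] F [-2.8133  0.4074 12.0906] j6 0.16825382889200693 0.0001490503217262069 6.06658861041069
orange top 232.53284671532847 226.0 137 (start 236.3 226.15 133) as z .092: [0.5094 0.3338 0.092 ]
```

```bash
python3 -m handwheel '[[1,0,0,0.0015,0],[1,0,0,0,0],[1,0,0,0,0],[1,0,0,0,0],[1,0,0,0,0]]'; python3 chk.py s5.png; python3 -c "
from workcell import ctrl
print(ctrl.sign_off())"
```

```text
clock: 16.87
eef_pos: [0.5261, 0.1347, 0.0596]
tool_rot: [0.679, 0.735, 0.001, 0.0]
wrist_force: [-4.7, -1.1, 21.7]
grip_width: -0.0002
grasp_force: 10.9
t 16.8667 tcp [0.5261 0.1347 0.0596] head 94.53294730598887 z [ 0.0011  0.0007 -1.    ] F [-4.7305 -1.0701 21.6595] j6 0.1682166360567656 -0.00020504263355470355 10.859047025442123
orange top 232.55797101449275 226.04347826086956 138 (start 236.3 226.15 133) as z .092: [0.5093 0.3338 0.092 ]
the job is handed in; nothing more can be done
None
```

The job is handed in at 16.9 s: the jack stands under the lift pad, both full strokes are done with a full return between them, and the arm is holding the handle on its stop with about 22 N; the pad is raised as on the first stroke, so the front feet should be clear, though no picture shows the feet themselves.

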